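Slide a fossil slab out of its sprung holder into the catch box below the edge

ROBOT

A 6-joint arm with a two-finger parallel gripper is mounted at the origin on a cart in front of the work surface, level with it; the furniture and walls round the work are solid. World frame = base frame: x ahead of the robot, y to its left, z up, the work surface at z = 0. Lengths are in m, angles in degrees, forces in N, time in s.
With the tool pointing down it reaches from about 0.4 to 0.825 m from the base axis. Payload 7 kg.
Tool frame: the origin (TCP) lies midway between the tips of the shut fingers; the grasp point (between the pads) lies 19 mm behind it; z points along the fingers, x is the direction in which the jaws open and shut, and the axes are right-handed (so a half turn about z gives the same grasp; the last joint's range is limited). The gripper opens to 88 mm and grips with 3 to 60 N. Pads are 19 mm wide; open, the fingers measure 130 mm over their backs; the gripper's body (78 mm by 193 mm) begins 47 mm behind the grasp point.
Start: joints at [82.798, 20.546, 0.682, 0, -70.136, -16.507], TCP at [0.271, 0.618, 0.204] pointing down, gripper open.
Joint ranges: [-176.03, 176.03], [-82.01, 121.73], [-58.28, 71.71], [-173.87, 95.51], [-174.79, -0.11], [-173.66, 173.66]. Speed limits (degrees/s): [136.94, 136.94, 172.46, 180, 180, 180].

INTERFACE

Orientations are given as [roll, pitch, yaw] about the fixed x, y, z axes, in that order (R = Rz(yaw) Ry(pitch) Rx(roll)).
In Python, from plant import ctrl, vision, nets gives the robot as it stands.
- The arm moves only by the shell command python3 -m jog 'ROWS'. ROWS is text: rows parted by semicolons, each of 7 numbers parted by spaces: the turn, a rotation vector about the tool's x, y, z in units of 0.1 rad (1.0 is 0.1 rad), then the shift along the tool's x, y, z in units of 4 cm (1.0 is 4 cm), then the opening, from -1 (shut) to 1 (fully open). In form: rx ry rz x y z jaw; .... A call has 1 to 8 rows; each row shifts and turns the commanded pose from where the row before left it, along the tool's axes as they then stand; what a row does not reach is not made up. A row lasts 1/8 s, in which the tool goes at most 62.5 mm and 10.7 degrees, less where a joint would pass 70% of its speed; a pose out of reach is approached as far as the arm can. A call with a number of a shift or a turn outside -1 to 1 is refused whole. A call with a gripper value outside its range is refused whole. The fingers move at their own pace and stop on an object; the grip force is fixed at half the most. Time passes only in rows, so rows that do not move let the fingers close. It gives the time, the measured TCP pose, the force and the opening at its end, in the units of the state.
- ctrl.get_obs(): the state, without advancing time (a new reading comes with each control period).
- vision.snapshot(name): name is "scene" or "top"; returns (picture, depth): 480x640x3 uint8, red, green, blue; 480x640 float32, m along the optical axis (not along the pixel's ray), 0 where there is no reading.
- vision.camera_info(name): a dict with "camera_matrix" (3x3 intrinsics, pixels), "D" ([k1, k2, p1, p2, k3] as OpenCV has them; the pictures are not rectified), "camera_from_world" (4x4, takes a point from world to camera coordinates). Camera axes: x right, y down, z forward; pixel columns grow to the right and rows downward; lengths in m; the calibration is good to about 2 mm. A picture is of the moment at which its call begins. camera_info takes no time and is no camera call.
- ctrl.close_job(): hands the job in, once; it reports no verdict.
Trained networks look in the newest picture that a camera, given by its name, has taken for a name from the list of things; names that differ only in an ending like _2 or _b are one class to them, and where a whole thing is asked for, a point or a joint stands for the part that bears it (a point fixed in the world has none). Each returns a list of dicts, best first, with "score" (0 to 1); they miss things now and then, are a little off and sometimes report something else, mostly with a low value. They report only what shows in the picture. A call takes as long as a camera call.
- nets.boxes_of(target, camera): "location" ([x, y, z] in m, in world coordinates, good to about 4 mm: the middle of the surface that is visible of it).
The state is a dict: "clock": time; "joint_pos": joint angles; "qvel": joint speeds; "tau": joint torques, N m; "tool_pos": TCP position; "orientation": TCP orientation; "force": force on the tool from outside, world axes, zero at the start; "moment": the same for the moment, N m; "opening": finger opening in m.
Only numpy, scipy, OpenCV 4.12 (cv2) and the standard library are available. Lean on these libraries where they do the work, as an engineer would, in place of code of your own. Each camera call takes 0.05 s, during which the arm holds its last target.

TASK

The inspected fossil slab has to come out of the spring-levelled holder on the front edge of the bench. Swing the brass keeper fully aside and leave it there, then press lightly on the slab's face with the closed fingertips and slide it out of the mouth and off the bench edge so that it drops into the foam-lined catch box hanging below. The slab is thin and brittle: press only as hard as it takes to drag it, do not lift it out, and leave the other things on the bench alone.

Things in the scene. Friction and masses are not known exactly. Their poses are not given: they have to be found in the camera images.
- slab: Polished stone slab with an ammonite, 90 (x) by 72 (y) by 7 mm, 0.12 kg. Origin: centre of its underside; axes start parallel to the holder's. It lies in the holder, pushed up against two lips; it cannot be lifted out and no finger fits behind or beside it. It cracks when the fingers load it with more than 18 N (press and drag together).
- slab_face (a point): Centre of the slab's polished top face, 7 mm above its origin. Only the 60 mm wide strip of the face between the lips can be touched.
- holder: Slab holder, fixed to the bench, its front 36 mm out over the edge; place and yaw vary. Origin: middle of the slab's nest on the bench top; -x is the way out, off the edge. Slab underside 22, face 29 mm up. Black lips along x over the slab's sides, 30 to 50 mm from the middle, x -12 to +56 mm, tops 33 mm up, level; side guides and a stop behind are flush with the slab's face.
- bed_face (a point): Middle of the sprung bed under the slab (x -44 to +44 mm, level). It presses the slab up against the lips with a force that differs by start, 5 to 12 N; pressed harder than that it sinks 1 mm per 12 N, hard down after 4 mm. Under too light a press the fingertips slip on the face and the slab stays; the press that drags it differs too, about 4 to 12 N. This point is at its top, 22 mm above the holder's origin.
- sill_edge (a point): Middle of the front edge of the sill before the nest, 62 mm from the holder's origin along its -x, 20.5 mm up: 1.5 mm lower than the slab's underside. Beyond it there is only the catch box below. Bed and lips hold the slab until it has come 57 mm out; when its centre is past this edge (62 mm out) and the fingers let go, it tips over the edge, its rear swinging up, and falls. Once well out, its rear edge can be reached too.
- keeper (a joint): Brass keeper, a bar 50 by 10 by 8 mm that turns about a vertical pin and bars the holder's mouth; rad. 0: across the mouth, pointing to the holder's +y; at 1.57 it points to the holder's -x, out over the box; stop at 2.0. Seen from above it opens anticlockwise. It starts at 0 to 0.3, turns stiffly (2 N at the post) and stays where it is left. Fully aside: more than 1.2.
- keeper_post (a point): Upright round steel finger post on the keeper's free end, 10 mm in diameter, 30 mm high. The point is on its axis, 10 mm below its top, 49.5 mm above the bench top and 42 mm from the turning axis. It can be pinched from above from any side and turns between the fingers.
- keeper_pivot (a point): Point on the keeper's vertical turning axis, at the height of point keeper_post; x = -54.5, y = -50 mm in the holder's frame.
- box_floor (a point): Centre of the foam floor of the open blue catch box that hangs from the holder below its mouth; axes parallel to the holder's. Inside it measures 136 (x) by 156 (y) mm; its rim is 84 mm above this point, 4 mm below the bench top. The point lies 117 mm from the holder's origin along -x.
- specimen_tray: Bystander: pale card tray with a small fossil, 65x85x23 mm, on the bench behind the holder. Origin: centre of its underside.
- sample_vial: Bystander: small clear vial with a blue cap, 26 mm in diameter, 65 mm high, standing on the bench behind the holder. Origin: centre of its underside.
- ear_muffs: Bystander: red ear muffs, 168x132x67 mm, lying on the bench. Origin: centre of the underside.

How it is judged (in metres and radians):
On the way, in this order (a step that is already met when the one before it is completed fails the run):
1. the keeper is swung aside (more than 1.2 rad) (value of joint keeper above 1.2 rad), for 0.2 s.
2. the slab has been slid at least 20 mm out of its nest along the lips, still lying flat (x of slab in the frame of holder below -0.02 m and z of slab in the frame of holder above 0.01 m and angle between slab's own z axis and vertical below 0.15 rad), for 0.1 s.
At the end, for the whole second after the job is handed in: The slab lies at rest in the catch box (its centre within the box's inside and less than 60 mm above the foam, lying flat or leaning), and the keeper is still swung aside (more than 1.2 rad) (x of slab in the frame of box_floor between -0.068 and 0.068 m and y of slab in the frame of box_floor between -0.078 and 0.078 m and z of slab in the frame of box_floor between -0.006 and 0.06 m and linear speed of slab below 0.03 m/s and value of joint keeper above 1.2 rad); the robot touches nothing.
It fails at once if the fingers load the slab with more than 18 N while it lies flat in the holder: it cracks (contact force between the fingers and slab above 18 N and angle between slab's own z axis and vertical below 0.15 rad).
It fails at once if the slab is lifted out of the holder (its centre more than 20 mm above where it lay) instead of slid off the edge (z of slab in the frame of holder above 0.042 m).
It fails at once if a bystander (tray, vial or ear muffs) is moved by more than 20 mm (distance of any of specimen_tray, sample_vial, ear_muffs from where it was at the start of the episode above 0.02 m).
It also fails if it takes over 64 s, if anything falls off the work surface, if the arm or the gripper's body presses on something with over 40 N, if the wrist force passes 120 N, or if a joint passes its speed limit or range.

## Working session

There is one attempt and no reset: what is moved stays moved. The work goes in short steps, Python scripts to look and compute and a shell command to move; the robot and the scene stay as the last step left them, time stands still between calls to the robot, and variables do not carry over. Pictures are saved under pics/ and viewed, and the job is handed in when it is done.

```bash
ls; mkdir -p pics
python3 - <<'E'
from plant import ctrl,vision,nets
import cv2,numpy as np
print(ctrl.get_obs())
for n in ["top","scene"]:
    p,d=vision.snapshot(n); cv2.imwrite(f"pics/{n}0.png",p[:,:,::-1]); np.save(f"/tmp/{n}0.npy",d)
    i=vision.camera_info(n); print(n,i)
    for t in ["slab","holder","keeper","keeper_post"]:
        print(t,[(np.round(r["location"],4).tolist(),round(r["score"],2)) for r in nets.boxes_of(t,n)[:3]])
print(ctrl.get_obs()["clock"])
E
```

```text
pics
{'clock': 0.0, 'joint_pos': array([ 8.27973887e+01,  2.05929849e+01,  6.31979975e-01, -2.15763622e-02,
       -7.01365192e+01, -1.65061259e+01]), 'qvel': array([ 0.02323161,  0.10912228,  0.07459572, -0.07060675,  0.05131553,
        0.05085784]), 'tau': array([-1.33876292e-03, -5.82723141e+01,  2.93048537e+01,  6.99690789e+00,
        6.72890237e-03, -1.82873127e-04]), 'tool_pos': array([0.27122093, 0.61751008, 0.20348704]), 'orientation': array([-1.79991736e+02, -9.92682831e-02, -1.13716093e+02]), 'force': array([0.63461506, 0.91794013, 1.04008102]), 'moment': array([-0.02247467,  0.00122932, -0.02537408]), 'opening': 0.08765286448681962}
top {'camera_matrix': array([[580.55176088,   0.        , 317.80852931],
       [  0.        , 580.55176088, 247.59479692],
       [  0.        ,   0.        ,   1.        ]]), 'D': array([-0.0992537,  0.       ,  0.       ,  0.       ,  0.       ]), 'camera_from_world': array([[ 0.23558194, -0.97185084, -0.00266439, -0.24032062],
       [-0.93808154, -0.22667791, -0.26195448,  0.4552916 ],
       [ 0.25397672,  0.06421116, -0.96507655,  1.08
[... 309 characters left out ...]
)]
scene {'camera_matrix': array([[476.95117589,   0.        , 313.98548052],
       [  0.        , 476.95117589, 246.49350569],
       [  0.        ,   0.        ,   1.        ]]), 'D': array([0.04301688, 0.        , 0.        , 0.        , 0.        ]), 'camera_from_world': array([[ 0.71818792, -0.695838  , -0.00394724, -0.42812617],
       [-0.29637798, -0.30075533, -0.90648018,  0.11512565],
       [ 0.62957621,  0.652193  , -0.42222991,  0.68328397],
       [ 0.        ,  0.        ,  0.        ,  1.        ]])}
slab [([0.4373, -0.1827, 0.03], 0.66)]
holder [([0.3534, -0.2138, -0.0367], 0.85)]
keeper [([0.3882, -0.2142, 0.0293], 0.59)]
keeper_post [([0.3945, -0.2113, 0.0284], 0.78)]
0.5
```

View pics/top0.png

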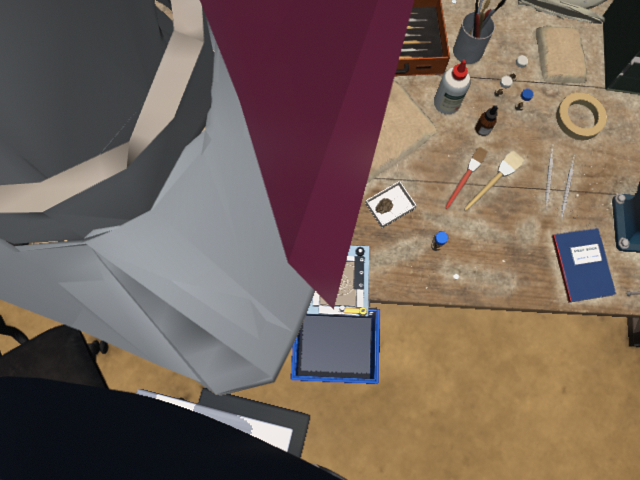

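View pics/scene0.png

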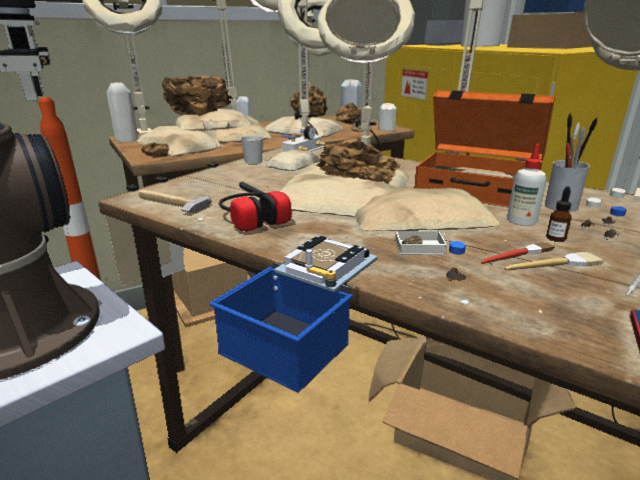

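Run:
```python
import cv2
a=cv2.imread("pics/scene0.png")[225:300,265:385]; b=cv2.imread("pics/top0.png")[235:325,280:400]
cv2.imwrite("pics/c1.png",cv2.resize(a,None,fx=6,fy=6,interpolation=cv2.INTER_CUBIC)); cv2.imwrite("pics/c2.png",cv2.resize(b,None,fx=6,fy=6,interpolation=cv2.INTER_CUBIC))
```

```text
(no output)
```

View pics/c1.png

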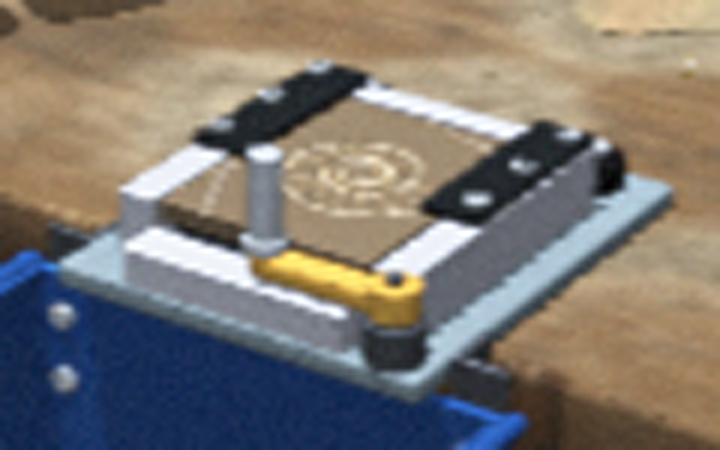

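View pics/c2.png

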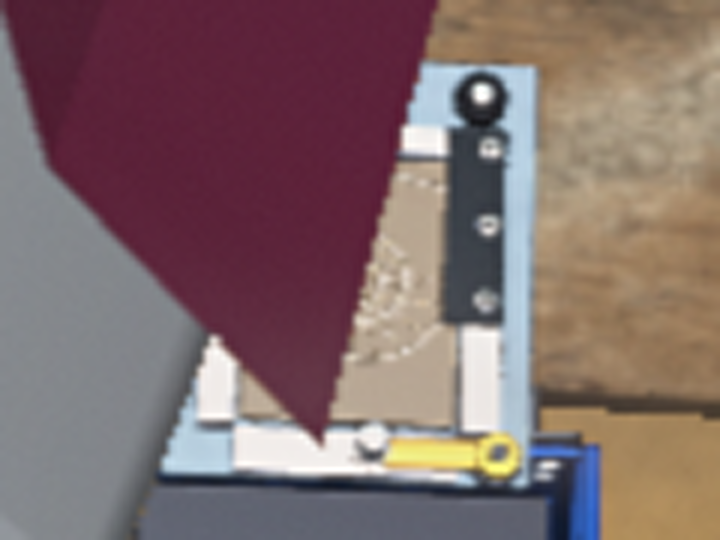

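```bash
cat > h.py <<'E'
import numpy as np,cv2
from plant import vision
def proj(n,P):
    i=vision.camera_info(n);T=i["camera_from_world"]
    return cv2.projectPoints(np.asarray(P,float),cv2.Rodrigues(T[:3,:3])[0],T[:3,3],i["camera_matrix"],i["D"])[0][:,0]
def hw(p,P):
    c,s=np.cos(p[2]),np.sin(p[2]);P=np.asarray(P,float)
    return np.c_[p[0]+c*P[:,0]-s*P[:,1],p[1]+s*P[:,0]+c*P[:,1],P[:,2]]
def pix(n,u,v,z):
    i=vision.camera_info(n);T=i["camera_from_world"]
    a=cv2.undistortPoints(np.array([[[u,v]]],float),i["camera_matrix"],i["D"])[0,0]
    R=T[:3,:3];o=-R.T@T[:3,3];d=R.T@np.array([a[0],a[1],1]);return o+d*(z-o[2])/d[2]
E
python3 - <<'E'
from h import *
from scipy.optimize import least_squares
L=lambda s:[(-.012,s*.03,.033),(-.012,s*.05,.033),(.056,s*.05,.033),(.056,s*.03,.033)]
S=L(-1)+L(1)+[(-.0545,-.05,.0295)]
su=[(425,203),(480,218),(600,143),(545,122),(243,152),(195,133),(318,62),(372,82),(396,280)]
T=L(-1)+[(-.0545,-.05,.0295)]
tu=[(443,323),(500,323),(506,128),(449,128),(498,455)]
su=(np.array(su)+.5)/6-.5+[265,225]; tu=(np.array(tu)+.5)/6-.5+[280,235]
f=lambda p:np.r_[(proj("scene",hw(p,S))-su).ravel(),(proj("top",hw(p,T))-tu).ravel()]
for nm,ff in [("both",f),("scene",lambda p:f(p)[:18]),("top",lambda p:f(p)[18:])]:
    r=least_squares(ff,[.44,-.19,0.]); print(nm,r.x,np.degrees(r.x[2]),np.round(r.fun,1))
    if nm=="both": p=r.x
pt=(np.array([264,152])+.5)/6-.5+[265,225]; a=pix("scene",*pt,.0595)
pv=hw(p,[(-.0545,-.05,.0495)])[0]
print(a,pv,np.linalg.norm((a-pv)[:2]))
pt=(np.array([372,437])+.5)/6-.5+[280,235]; a=pix("top",*pt,.0595);print(a,np.linalg.norm((a-pv)[:2]))
for n in ["top"]:
    d=np.load("/tmp/top0.npy"); print(d[200,300],d[200,150],d[290,330],d[440,100])
    i=vision.camera_info(n);Tm=i["camera_from_world"];print(-Tm[:3,:3].T@Tm[:3,3])
    K=i["camera_matrix"]
    for (u,v) in [(300,200),(150,200),(325,290),(100,440)]:
        z=d[v,u];c=np.array([(u-K[0,2])/K[0,0]*z,(v-K[1,2])/K[1,1]*z,z]);print(Tm[:3,:3].T@(c-Tm[:3,3]))
E
```

```text
both [ 0.44501479 -0.18122004  0.20195155] 11.570971506461467 [-0.5 -0.6  0.5 -0.2  0.3 -2.  -0.4 -1.1  0.9 -0.6 -0.3 -0.1  0.5 -0.9
  0.4 -1.9  0.8  1.3 -0.3  0.9  0.2  1.2 -0.2  0.6 -0.6  0.2  0.1  0.7]
scene [ 0.44298479 -0.18251511  0.19528196] 11.188832257893585 [-0.9  0.   0.1  0.5  0.2 -1.3 -0.5 -0.4  0.6 -0.1 -0.6  0.4  0.5 -0.5
  0.4 -1.4  0.2  2. ]
top [ 0.44689703 -0.18109731  0.19343688] 11.083117081408057 [-0.2  0.1  0.3  0.5  0.2 -0.1 -0.3 -0.5 -0.  -0. ]
[ 0.39057122 -0.19989491  0.0595    ] [ 0.40165148 -0.24113558  0.0495    ] 0.042703218446245264
[ 0.39407373 -0.19900482  0.0595    ] 0.042806819271639346
0.13954705 0.19894128 0.20349988 0.0
[ 0.20785558 -0.20009507  1.16685639]
[ 0.25302082 -0.18438118  1.03519106]
[ 0.26013486 -0.12773849  0.97928842]
[ 0.24779698 -0.19254349  0.95816561]
[ 0.20785558 -0.20009507  1.16685639]
```

```bash
python3 -m jog '0 0 1 0 0 0 1;0 0 1 0 0 0 1;0 0 1 0 0 0 1;0 0 1 0 0 0 1;0 0 1 0 0 0 1;0 0 1 0 0 0 1;0 0 1 0 0 0 1;0 0 1 0 0 0 1'
python3 -m jog '0 0 1 0 0 0 1;0 0 0.6 0 0 0 1;0 0 0 -0.3 -1 0 1;0 0 0 -0.3 -1 0 1;0 0 0 -0.3 -1 0 1;0 0 0 -0.3 -1 0 1;0 0 0 -0.3 -1 0 1;0 0 0 -0.3 -1 0 1'
```

```text
clock: 1.5
tool_pos: [0.2714, 0.618, 0.2045]
orientation: [180.0, 0.0, -159.7]
force: [0.3, -0.5, -0.3]
opening: 0.0879
clock: 2.5
tool_pos: [0.3895, 0.3955, 0.2047]
orientation: [180.0, 0.0, -168.7]
force: [1.1, -0.1, 0.6]
opening: 0.0877
```

```bash
python3 -m jog '0 0 0 -0.3 -1 0 1;0 0 0 -0.3 -1 0 1;0 0 0 0 -1 0 1;0 0 0 0 -1 0 1;0 0 0 0 -1 0 1;0 0 0 0 -1 0 1;0 0 0 0 -1 0 1;0 0 0 0 -1 0 1'
python3 -m jog '0 0 0 0 -1 0 1;0 0 0 0 -1 0 1;0 0 0 0 -1 0 1;0 0 0 0 -1 0 1;0 0 0 0 -1 0 1;0 0 0 0 -1 0 1;0 0 0 0 -0.6 0 1;0 0 0 0 0 0 1'
```

```text
clock: 3.5
tool_pos: [0.4753, 0.0864, 0.2048]
orientation: [180.0, 0.0, -168.7]
force: [0.6, 0.0, 0.0]
opening: 0.0876
clock: 4.5
tool_pos: [0.5268, -0.1727, 0.2042]
orientation: [-180.0, -0.0, -168.9]
force: [0.3, 0.2, 0.3]
opening: 0.0877
```

```bash
cat > st.py <<'E'
from plant import ctrl
import numpy as np
def H(p,h=(0.445,-.1815,np.radians(11.3))):
    c,s=np.cos(h[2]),np.sin(h[2]);d=np.array(p[:2])-h[:2];return np.array([c*d[0]+s*d[1],-s*d[0]+c*d[1],p[2]])
if __name__=="__main__":
    o=ctrl.get_obs();print(o["clock"],"holder mm",np.round(H(o["tool_pos"])*1000,1),"F",np.round(o["force"],2),o["orientation"].round(2),o["opening"].round(4),"q",o["joint_pos"].round(0))
E
python3 st.py
```

```text
Traceback (most recent call last):
  File "st.py", line 6, in <module>
    o=ctrl.get_obs();print(o["clock"],"holder mm",np.round(H(o["tool_pos"])*1000,1),"F",np.round(o["force"],2),o["orientation"].round(2),o["opening"].round(4),"q",o["joint_pos"].round(0))
                                                                                                                                         ^^^^^^^^^^^^^^^^^^
AttributeError: 'float' object has no attribute 'round'
```

```bash
sed -i 's/o\["opening"\].round(4)/round(o["opening"],4)/' st.py; python3 -m jog '0 0 0 0.86 0 0 1;0 0 0 0.86 0 0.6 1;0 0 0 0.86 0 0.6 1;0 0 0 0.86 0 0.6 1;0 0 0 0 0 0.6 1;0 0 0 0 0 0.6 1;0 0 0 0 0 0 1'; python3 st.py
python3 - <<'E'
from plant import vision
import cv2
for n in ["top","scene"]:
    p,d=vision.snapshot(n); cv2.imwrite(f"pics/{n}1.png",p[:,:,::-1])
E
```

```text
clock: 5.38
tool_pos: [0.3906, -0.1976, 0.0835]
orientation: [179.9, -0.2, -168.7]
force: [0.5, 0.0, 0.3]
opening: 0.0875
5.375 holder mm [-56.5  -5.1  83.5] F [0.49 0.02 0.3 ] [ 1.7995e+02 -1.6000e-01 -1.6869e+02] 0.0875 q [ -1.   5. -38.  -0. -47.  12.]
```

Run:
```python
import cv2,numpy as np
a=cv2.imread("pics/scene1.png")[190:310,250:400]; b=cv2.imread("pics/top1.png")[220:340,270:420]
cv2.imwrite("pics/c3.png",np.hstack([cv2.resize(x,(400,320),interpolation=cv2.INTER_CUBIC) for x in (a,b)]))
```

```text
(no output)
```

View pics/c3.png

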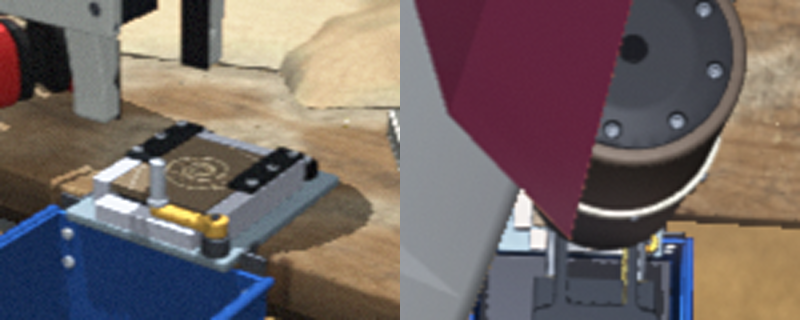

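Run:
```python
from h import *
from plant import ctrl
o=ctrl.get_obs();p=o["tool_pos"];a=np.radians(-168.7);x=np.array([np.cos(a),np.sin(a),0]);print(o["clock"],p)
print(proj("scene",[p,p+.044*x,p-.044*x])); print(proj("top",[p,p+.044*x,p-.044*x]))
```

```text
5.475 [ 0.39233004 -0.19794138  0.08516615]
[[308.40041055 234.76189142]
 [291.87658368 244.2525905 ]
 [323.56581297 226.04961782]]
[[341.32858091 305.96635412]
 [340.59819229 329.30456369]
 [342.03742333 283.06084992]]
```

View pics/scene1.png

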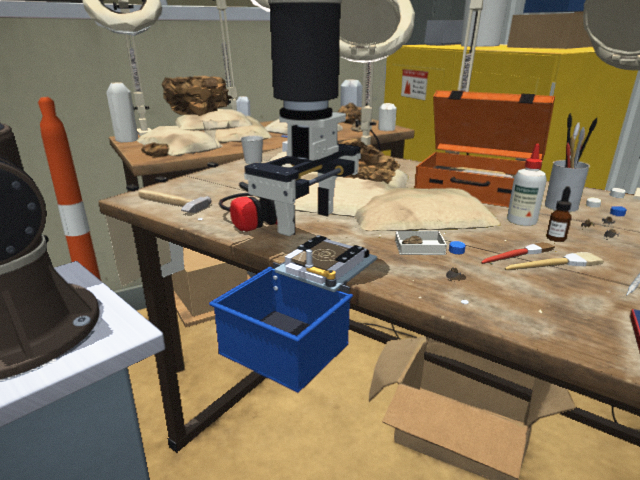

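View pics/top1.png

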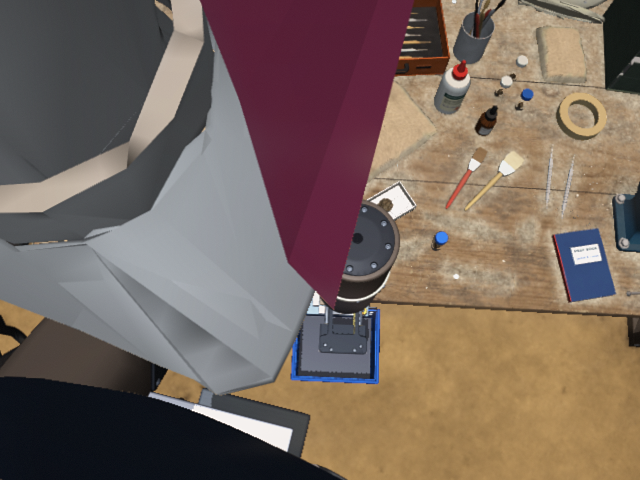

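Run:
```python
from h import *
from plant import ctrl
import cv2
p,d=vision.snapshot("scene"); cv2.imwrite("pics/s2.png",cv2.resize(p[150:300,230:380,::-1],None,fx=5,fy=4,interpolation=cv2.INTER_CUBIC))
print(ctrl.get_obs()["tool_pos"])
i=vision.camera_info("scene");T=i["camera_from_world"];K=i["camera_matrix"]
for u,v in [(280,225),(285,225),(290,225),(285,231),(285,233),(285,235),(290,232),(324,205),(324,211),(324,214),(330,211),(308,246),(308,250),(308,256)]:
    a=cv2.undistortPoints(np.array([[[u,v]]],float),K,i["D"])[0,0];z=d[v,u]
    print(u,v,np.round(T[:3,:3].T@(np.array([a[0]*z,a[1]*z,z])-T[:3,3]),4))
```

```text
[ 0.39271866 -0.198022    0.08545139]
280 225 [ 0.3306 -0.2022  0.1212]
285 225 [ 0.3319 -0.2121  0.1237]
290 225 [ 0.3364 -0.2182  0.1242]
285 231 [ 0.3319 -0.2117  0.114 ]
285 233 [ 0.333  -0.2103  0.11  ]
285 235 [ 4.917e-01 -2.230e-02 -4.000e-04]
290 232 [ 0.3343 -0.2201  0.1143]
324 205 [ 0.4343 -0.1913  0.1233]
324 211 [ 0.4326 -0.193   0.1137]
324 214 [ 0.4343 -0.1914  0.1076]
330 211 [ 0.4414 -0.1981  0.1128]
308 246 [ 0.4417 -0.1442  0.0314]
308 250 [ 0.3913 -0.1977  0.0584]
308 256 [ 0.3868 -0.2024  0.0507]
```

View pics/s2.png

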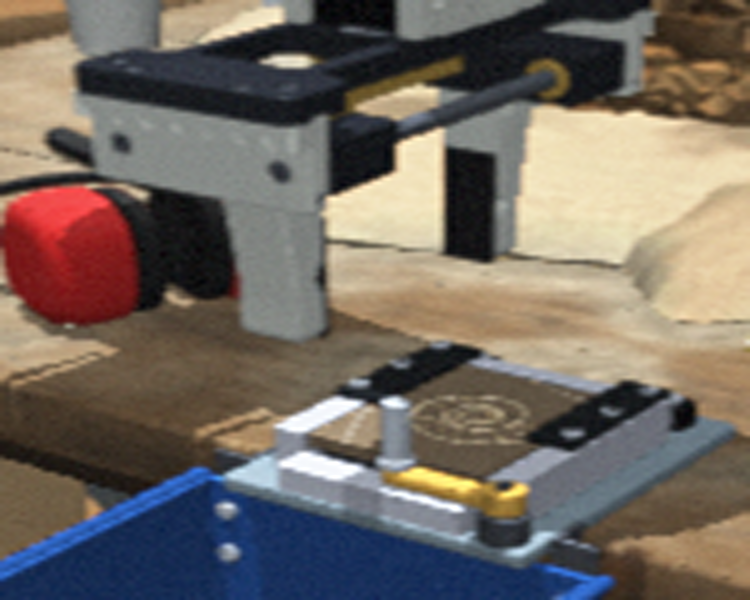

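```bash
python3 -m jog '0 0 0 0 0 0 -1;0 0 0 0 0 0 -1;0 0 0 0 0 0 -1;0 0 0 0 0 0 -1;0 0 0 0 0 0 -1;0 0 0 0 0 0 -1;0 0 0 0 0 0 -1;0 0 0 0 0 0 -1'
cat > look.py <<'E'
from h import *
from plant import ctrl
import cv2,sys
p,d=vision.snapshot("scene"); cv2.imwrite(sys.argv[1],cv2.resize(p[150:300,230:380,::-1],None,fx=5,fy=4,interpolation=cv2.INTER_CUBIC));np.save("/tmp/d.npy",d)
E
python3 look.py pics/s3.png; python3 st.py
python3 - <<'E'
from h import *
d=np.load("/tmp/d.npy");i=vision.camera_info("scene");T=i["camera_from_world"];K=i["camera_matrix"]
for u in (300,304,308,312):
  for v in range(214,246,2):
    a=cv2.undistortPoints(np.array([[[u,v]]],float),K,i["D"])[0,0];z=d[v,u]
    print(u,v,np.round(T[:3,:3].T@(np.array([a[0]*z,a[1]*z,z])-T[:3,3]),4))
E
```

```text
clock: 6.52
tool_pos: [0.3919, -0.1982, 0.0844]
orientation: [180.0, -0.0, -168.7]
force: [0.4, 0.1, -0.4]
opening: 0.0135
6.575 holder mm [-55.4  -6.   84.4] F [0.77 0.59 0.84] [ 180.     -0.   -168.71] 0.0097 q [ -1.   5. -37.  -0. -47.  12.]
300 214 [ 0.3673 -0.2064  0.1299]
300 216 [ 0.3669 -0.2068  0.1268]
300 218 [ 0.3687 -0.2046  0.1225]
300 220 [ 0.3679 -0.2055  0.1196]
300 222 [ 0.3679 -0.2054  0.1163]
300 224 [ 0.3688 -0.2043  0.1124]
300 226 [ 0.3681 -0.2049  0.1095]
300 228 [ 0.5408 -0.0143 -0.0016]
300 230 [ 0.5319 -0.024  -0.0007]
300 232 [ 5.244e-01 -3.220e-02 -5.000e-04]
300 234 [ 0.5176 -0.0396 -0.0007]
300 236 [ 5.099e-01 -4.800e-02 -2.000e-04]
300 238 [ 0.5038 -0.0546 -0.0006]
300 240 [ 0.4954 -0.0638  0.0005]
300 242 [ 4.903e-01 -6.940e-02 -4.000e-04]
300 244 [ 0.4848 -0.0753 -0.0011]
304 214 [ 0.3693 -0.2131  0.1312]
304 216 [ 0.3692 -0.2132  0.128 ]
304 218 [ 0.3692 -0.2131  0.1247]
304 220 [ 0.3704 -0.2117  0.1207]
304 222 [ 0.3683 -0.214   0.1187]
304 224 [ 0.3697 -0.2124  0.1145]
304 226 [ 0.3697 -0.2123  0.1112]
304 228 [ 0.546  -0.0212 -0.0011]
304 230 [ 5.
[... 752 characters left out ...]
20e-02  1.000e-04]
308 240 [ 0.4549 -0.1302  0.0345]
308 242 [ 0.4527 -0.1325  0.032 ]
308 244 [ 0.4451 -0.1406  0.0331]
312 214 [ 0.3965 -0.2023  0.1208]
312 216 [ 0.3977 -0.2009  0.1167]
312 218 [ 0.3961 -0.2026  0.1143]
312 220 [ 0.3978 -0.2007  0.1099]
312 222 [ 0.398  -0.2005  0.1064]
312 224 [ 5.726e-01 -1.810e-02 -5.000e-04]
312 226 [ 5.647e-01 -2.630e-02 -5.000e-04]
312 228 [ 5.564e-01 -3.490e-02 -1.000e-04]
312 230 [ 5.493e-01 -4.240e-02 -3.000e-04]
312 232 [ 0.543  -0.0489 -0.001 ]
312 234 [ 0.5354 -0.0568 -0.0008]
312 236 [ 0.5259 -0.0666  0.0007]
312 238 [ 0.4695 -0.1256  0.0325]
312 240 [ 0.4635 -0.1318  0.0324]
312 242 [ 0.4573 -0.1383  0.0324]
312 244 [ 0.4508 -0.145   0.0327]
```

View pics/s3.png

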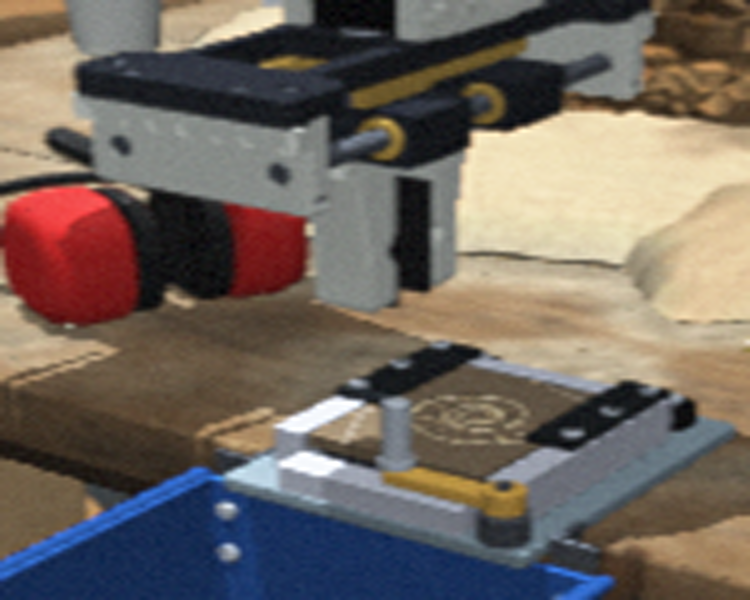

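Run:
```python
from h import *
d=np.load("/tmp/d.npy");i=vision.camera_info("scene");T=i["camera_from_world"];K=i["camera_matrix"]
for u in (255,275,290):
  for v in range(180,206,2):
    a=cv2.undistortPoints(np.array([[[u,v]]],float),K,i["D"])[0,0];z=d[v,u]
    print(u,v,np.round(T[:3,:3].T@(np.array([a[0]*z,a[1]*z,z])-T[:3,3]),4))
```

```text
255 180 [ 0.2924 -0.1984  0.1977]
255 182 [ 0.2973 -0.1917  0.1923]
255 184 [ 0.2968 -0.192   0.1896]
255 186 [ 0.2968 -0.1917  0.1867]
255 188 [ 0.298  -0.1899  0.1831]
255 190 [ 0.2979 -0.1897  0.1801]
255 192 [ 0.296  -0.1919  0.1781]
255 194 [ 0.2973 -0.19    0.1744]
255 196 [0.597  0.2136 0.0007]
255 198 [0.4785 0.0545 0.0637]
255 200 [0.4722 0.0466 0.0629]
255 202 [0.4651 0.0373 0.0627]
255 204 [0.4651 0.0378 0.0582]
275 180 [ 0.3    -0.2323  0.2035]
275 182 [ 0.3013 -0.2305  0.2001]
275 184 [ 0.2996 -0.2325  0.1981]
275 186 [ 0.3034 -0.2276  0.1934]
275 188 [ 0.3042 -0.2265  0.1901]
275 190 [ 0.3059 -0.2242  0.1864]
275 192 [ 0.3052 -0.2249  0.1839]
275 194 [ 0.3032 -0.2271  0.182 ]
275 196 [ 0.3043 -0.2256  0.1785]
275 198 [ 0.3044 -0.2254  0.1755]
275 200 [ 0.3043 -0.2253  0.1727]
275 202 [0.5072 0.0248 0.0553]
275 204 [0.5086 0.0268 0.05  ]
290 180 [ 0.3077 -0.2538  0.2065]
290 182 [ 0.3083 -0.253   0.2035]
290 184 [ 0.3064 -0.255   0.2017]
290 186 [ 0.3064 -0.255   0.1989]
290 188 [ 0.3086 -0.2524  0.1951]
290 190 [ 0.3108 -0.2497  0.1912]
290 192 [ 0.3093 -0.2512  0.1891]
290 194 [ 0.3091 -0.2514  0.1864]
290 196 [ 0.3092 -0.2512  0.1836]
290 198 [ 0.3091 -0.2512  0.1808]
290 200 [ 0.3094 -0.2507  0.1778]
290 202 [ 0.308  -0.2522  0.1757]
290 204 [0.5369 0.0115 0.0468]
```

```bash
python3 -m jog '0 0 0 0 0 0 1;0 0 0 0 0 0 1;0 0 0 0 0 0 1;0 0 0 0 0 0 1;0 0 0 0 0 0 1;0 0 0 0 0 0.3 1;0 0 0 0 0 0.3 1;0 0 0 0 0 0 1'; python3 st.py; python3 look.py pics/s4.png;python3 st.py
```

```text
clock: 7.58
tool_pos: [0.3907, -0.1981, 0.059]
orientation: [180.0, -0.2, -168.7]
force: [-0.0, 0.1, -0.7]
opening: 0.0835
7.575 holder mm [-56.5  -5.7  59. ] F [-0.02  0.07 -0.66] [ 1.7995e+02 -1.6000e-01 -1.6873e+02] 0.0835 q [ -1.   7. -39.  -0. -44.  12.]
7.625 holder mm [-56.   -5.8  59.7] F [ 0.26 -0.09  0.01] [ 1.7998e+02 -1.1000e-01 -1.6871e+02] 0.0856 q [ -1.   7. -39.   0. -44.  12.]
```

View pics/s4.png

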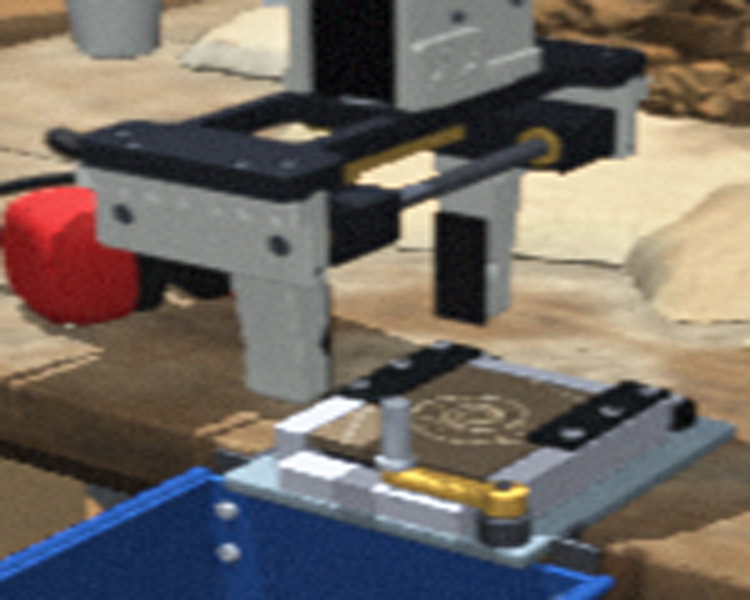

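```bash
python3 -m jog '0 0 0 0 -0.05 0.3 1;0 0 0 0 0 0.3 1;0 0 0 0 0 0.3 1;0 0 0 0 0 0 1'; python3 look.py pics/s5.png;python3 st.py
```

```text
clock: 8.12
tool_pos: [0.3913, -0.2001, 0.0233]
orientation: [180.0, -0.1, -168.7]
force: [0.5, -0.5, 0.3]
opening: 0.0874
8.175 holder mm [-55.8  -7.9  23.9] F [-0.77  0.33  0.39] [ 1.7998e+02 -9.0000e-02 -1.6871e+02] 0.088 q [ -1.  11. -41.   0. -38.  13.]
```

View pics/s5.png

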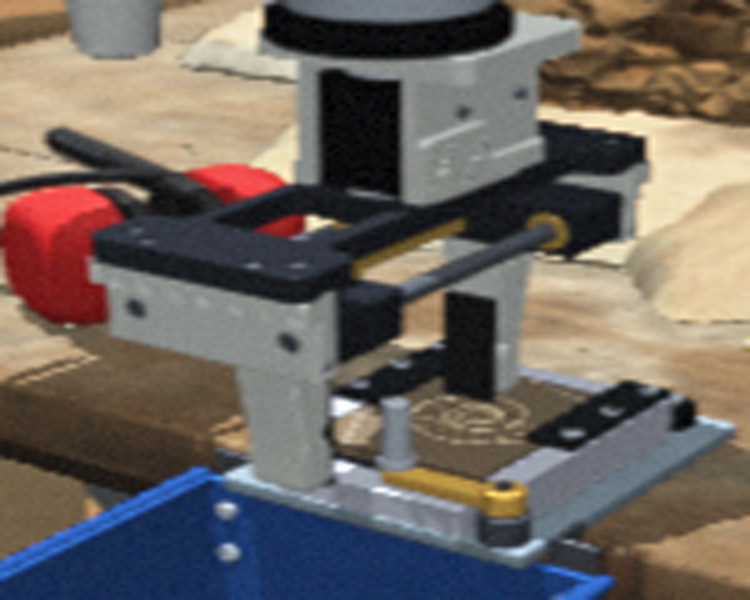

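```bash
python3 -m jog '0 0 0 0 0 0 -1;0 0 0 0 0 0 -1;0 0 0 0 0 0 -1;0 0 0 0 0 0 -1;0 0 0 0 0 0 -1;0 0 0 0 0 0 -1;0 0 0 0 0 0 -1;0 0 0 0 0 0 -1'; python3 look.py pics/s6.png;python3 st.py
```

```text
clock: 9.18
tool_pos: [0.3925, -0.2001, 0.0245]
orientation: [-180.0, 0.0, -168.7]
force: [2.8, 2.5, -0.6]
opening: 0.0132
9.225 holder mm [-54.8  -8.   24.5] F [ 1.17  1.72 -1.31] [-1.7999e+02  5.0000e-02 -1.6871e+02] 0.0093 q [ -1.  11. -41.  -0. -38.  13.]
```

View pics/s6.png

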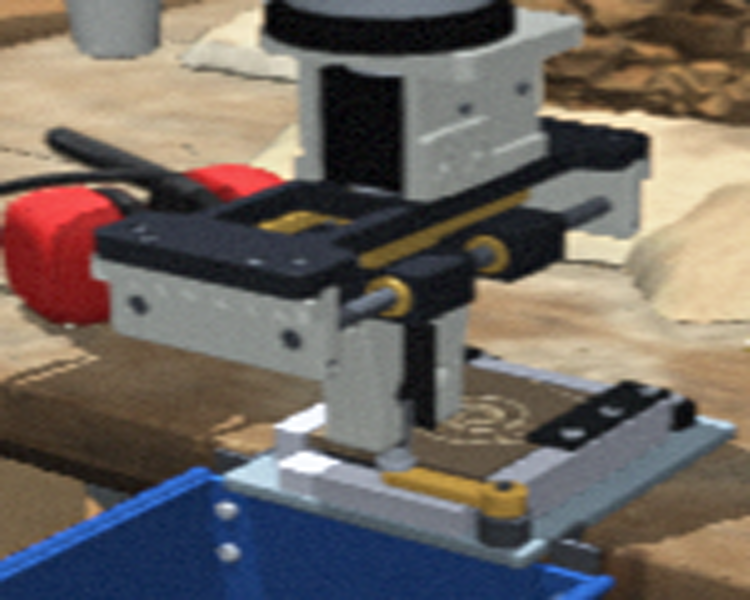

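```bash
python3 -m jog '0 0 0 0 0 0 -1;0 0 0 0.209 -0.021 0 -1;0 0 0 0.2 -0.062 0 -1;0 0 0 0.184 -0.1 0 -1;0 0 0 0.16 -0.135 0 -1;0 0 0 0 0 0 -1'; python3 st.py; python3 -m jog '0 0 0 0.13 -0.164 0 -1;0 0 0 0.095 -0.187 0 -1;0 0 0 0.056 -0.202 0 -1;0 0 0 0.015 -0.209 0 -1;0 0 0 -0.008 -0.105 0 -1;0 0 0 0 0 0 -1'; python3 look.py pics/s7.png;python3 st.py
```

```text
clock: 9.98
tool_pos: [0.3666, -0.2187, 0.0248]
orientation: [-180.0, 0.1, -168.7]
force: [4.6, 1.0, -1.5]
opening: 0.0082
9.975 holder mm [-84.2 -21.1  24.8] F [ 4.59  1.03 -1.47] [-1.7995e+02  1.4000e-01 -1.6871e+02] 0.0082 q [ -4.   9. -43.   0. -37.  15.]
clock: 10.72
tool_pos: [0.364, -0.2547, 0.0251]
orientation: [-179.9, 0.3, -168.7]
force: [8.4, 6.6, -2.2]
opening: 0.0084
10.775 holder mm [-93.8 -55.9  25.1] F [ 9.    5.27 -2.73] [-179.92    0.27 -168.68] 0.0089 q [ -9.  11. -41.  -0. -38.  21.]
```

View pics/s7.png

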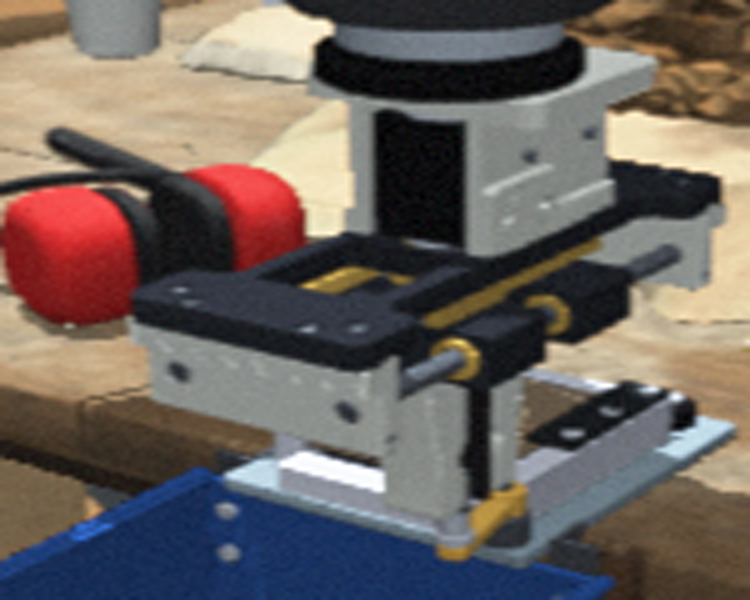

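```bash
python3 -m jog '0 0 0 0 0 0 1;0 0 0 0 0 0 1;0 0 0 0 0 0 1;0 0 0 0 0 0 1;0 0 0 0 0 -0.5 1;0 0 0 0 0 -0.8 1;0 0 0 0 0 0 -1;0 0 0 0 0 0 -1'; python3 look.py pics/s8.png;python3 st.py
```

```text
clock: 11.78
tool_pos: [0.3603, -0.2547, 0.0762]
orientation: [180.0, -0.0, -168.7]
force: [-0.3, -1.0, -0.6]
opening: 0.0539
11.825 holder mm [-97.6 -55.1  75.9] F [-0.17  1.01 -0.16] [ 1.7997e+02 -5.0000e-02 -1.6873e+02] 0.05 q [-10.   6. -38.  -0. -46.  21.]
```

View pics/s8.png

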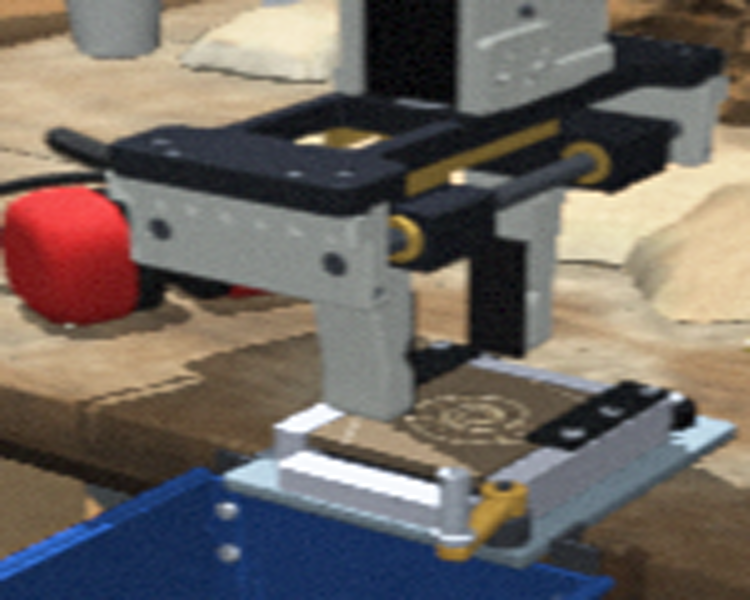

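```bash
python3 -m jog '0 0 0 -0.73 0.345 0 -1;0 0 0 -0.73 0.345 0 -1;0 0 0 -0.73 0.345 0 -1;0 0 0 -0.73 0.345 0 -1;0 0 0 0 0 0.5 -1;0 0 0 0 0 0.5 -1;0 0 0 0 0 0 -1;0 0 0 0 0 0 -1'; python3 look.py pics/s9.png;python3 st.py
```

```text
clock: 12.82
tool_pos: [0.4644, -0.1779, 0.0365]
orientation: [-180.0, -0.0, -168.7]
force: [0.3, -0.3, 0.1]
opening: 0.0004
12.875 holder mm [20.1 -0.4 36.9] F [-0.56 -1.14  0.55] [-1.7999e+02  2.0000e-02 -1.6871e+02] 0.0003 q [  2.  14. -34.   0. -42.  10.]
```

View pics/s9.png

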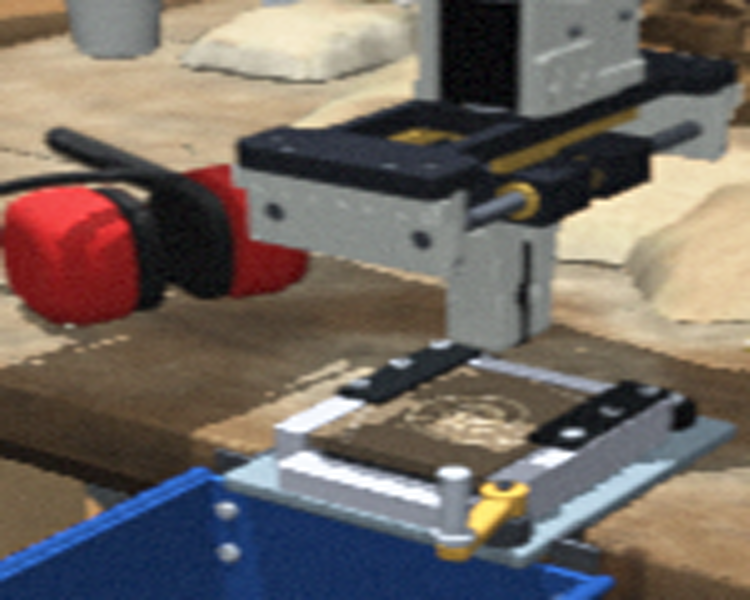

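```bash
python3 -m jog '0 0 0 0 0 0.3 -1;0 0 0 0 0 0.2 -1;0 0 0 0 0 0 -1;0 0 0 0 0 0 -1'; for i in 1; do python3 -m jog '0 0 0 0 0 0.025 -1;0 0 0 0 0 0.025 -1;0 0 0 0 0 0.025 -1;0 0 0 0 0 0 -1'; done; python3 look.py pics/s10.png;python3 st.py
```

```text
clock: 13.38
tool_pos: [0.4645, -0.1778, 0.0164]
orientation: [-180.0, -0.0, -168.7]
force: [-0.5, -0.2, -0.6]
opening: -0.0
clock: 13.88
tool_pos: [0.4644, -0.1778, 0.0134]
orientation: [180.0, -0.0, -168.7]
force: [-0.5, -0.3, 0.4]
opening: 0.0003
13.925 holder mm [19.8 -0.2 13.4] F [-0.53 -0.13  0.35] [ 180.     -0.   -168.71] 0.0002 q [  2.  16. -35.   0. -39.  10.]
```

View pics/s10.png

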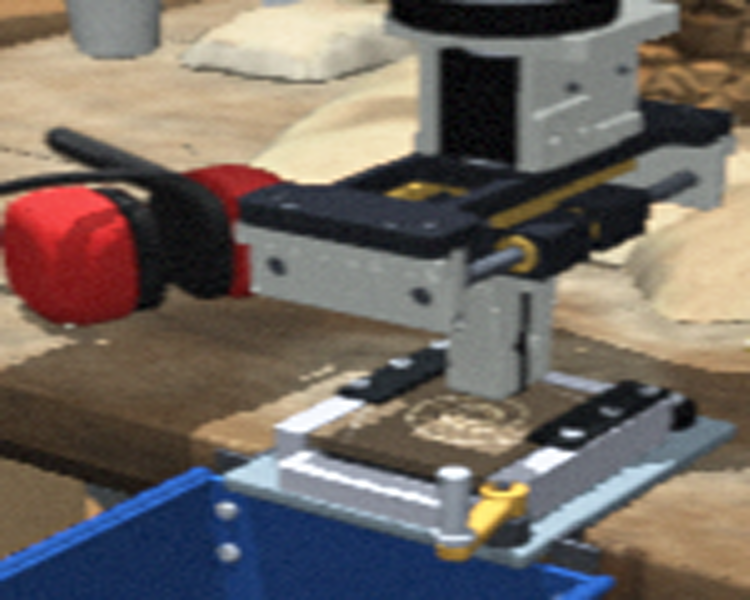

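```bash
for i in 1; do python3 -m jog '0 0 0 0 0 0.025 -1;0 0 0 0 0 0 -1'; python3 -m jog '0 0 0 0 0 0.025 -1;0 0 0 0 0 0 -1'; done
```

```text
clock: 14.18
tool_pos: [0.4644, -0.1778, 0.0124]
orientation: [180.0, -0.0, -168.7]
force: [-0.1, -0.6, -0.1]
opening: 0.0007
clock: 14.42
tool_pos: [0.4644, -0.1778, 0.0114]
orientation: [180.0, -0.0, -168.7]
force: [-0.3, -0.3, -0.2]
opening: 0.0004
```

```bash
python3 -m jog '0 0 0 0 0 0.015 -1;0 0 0 0 0 0 -1'; python3 -m jog '0 0 0 0 0 0.015 -1;0 0 0 0 0 0 -1'
```

```text
clock: 14.68
tool_pos: [0.4644, -0.1778, 0.0108]
orientation: [180.0, -0.0, -168.7]
force: [0.3, -0.3, 0.2]
opening: 0.0008
clock: 14.92
tool_pos: [0.4644, -0.1778, 0.0102]
orientation: [180.0, -0.0, -168.7]
force: [-0.4, -0.8, -0.6]
opening: 0.0005
```

```bash
python3 -m jog '0 0 0 0 0 0.015 -1;0 0 0 0 0 0 -1'
```

```text
clock: 15.18
tool_pos: [0.4644, -0.1778, 0.0096]
orientation: [180.0, -0.0, -168.7]
force: [0.3, -0.0, 0.2]
opening: 0.0008
```

```bash
python3 -m jog '0 0 0 0 0 0.015 -1;0 0 0 0 0 0 -1'
```

```text
clock: 15.42
tool_pos: [0.4645, -0.1778, 0.009]
orientation: [180.0, -0.0, -168.7]
force: [0.5, 0.1, -0.4]
opening: 0.0005
```

```bash
python3 -m jog '0 0 0 0 0 0.015 -1;0 0 0 0 0 0 -1'
```

```text
clock: 15.68
tool_pos: [0.4644, -0.1778, 0.0084]
orientation: [180.0, -0.0, -168.7]
force: [-0.6, -0.1, -1.3]
opening: 0.0003
```

```bash
python3 -m jog '0 0 0 0 0 0.015 -1;0 0 0 0 0 0 -1'
```

```text
clock: 15.92
tool_pos: [0.4644, -0.1778, 0.0078]
orientation: [180.0, -0.0, -168.7]
force: [0.5, -0.1, -1.0]
opening: 0.0004
```

```bash
python3 -m jog '0 0 0 0 0 0.015 -1;0 0 0 0 0 0 -1'
```

```text
clock: 16.18
tool_pos: [0.4645, -0.1778, 0.0072]
orientation: [180.0, -0.0, -168.7]
force: [-0.7, -0.5, 0.2]
opening: 0.0005
```

```bash
python3 -m jog '0 0 0 0 0 0.015 -1;0 0 0 0 0 0 -1'
```

```text
clock: 16.42
tool_pos: [0.4646, -0.1779, 0.0071]
orientation: [-180.0, 0.0, -168.7]
force: [-1.1, 0.5, 6.0]
opening: 0.0003
```

```bash
python3 -m jog '0 0 0 0 0 0.015 -1;0 0 0 0 0 0 -1'
```

```text
clock: 16.68
tool_pos: [0.4648, -0.1779, 0.0068]
orientation: [-180.0, 0.0, -168.7]
force: [-3.1, 1.1, 9.3]
opening: 0.0006
```

```bash
python3 -m jog '0 0 0 0 0 0.015 -1;0 0 0 0 0 0 -1'
```

```text
clock: 16.92
tool_pos: [0.4649, -0.178, 0.0065]
orientation: [-180.0, 0.0, -168.7]
force: [-4.3, 1.2, 12.5]
opening: 0.0004
```

```bash
python3 look.py pics/s11.png; python3 st.py
```

```text
16.975 holder mm [20.2 -0.4  6.5] F [-3.53  0.83 13.14] [-1.7997e+02  5.0000e-02 -1.6868e+02] 0.0005 q [  2.  17. -35.   0. -38.  10.]
```

View pics/s11.png

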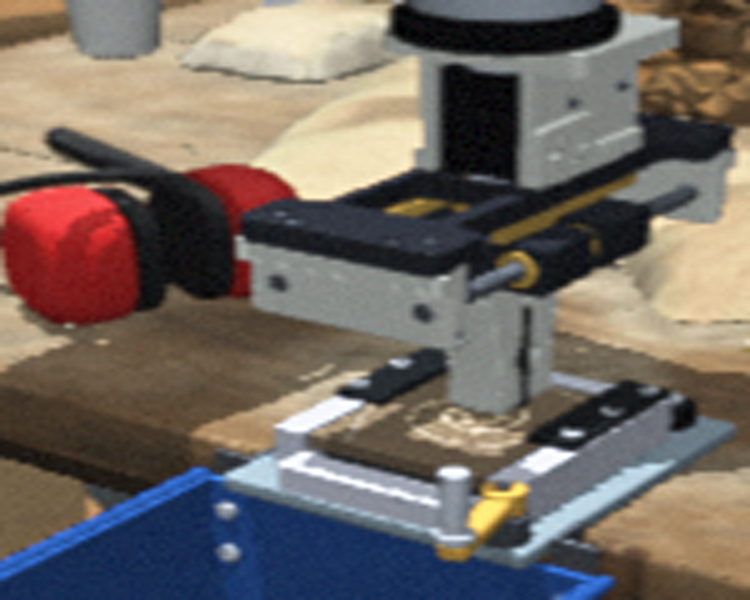

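```bash
python3 -m jog '0 0 0 0 0 -0.022 -1;0 0 0 0 0 0 -1'; python3 st.py
```

```text
clock: 17.23
tool_pos: [0.4649, -0.178, 0.007]
orientation: [-180.0, 0.0, -168.7]
force: [-1.4, 0.5, 7.7]
opening: 0.0004
17.225 holder mm [20.2 -0.4  7. ] F [-1.45  0.46  7.71] [-1.7997e+02  5.0000e-02 -1.6870e+02] 0.0004 q [  2.  17. -35.   0. -38.  10.]
```

```bash
python3 -m jog '0 0 0 0.05 0 0 -1;0 0 0 0 0 0 -1'; python3 -m jog '0 0 0 0.05 0 0 -1;0 0 0 0.05 0 0 -1;0 0 0 0 0 0 -1';python3 st.py; python3 look.py pics/s12.png
```

```text
clock: 17.48
tool_pos: [0.464, -0.1783, 0.0072]
orientation: [-179.9, 0.2, -168.7]
force: [0.7, 0.6, 5.6]
opening: 0.0004
clock: 17.85
tool_pos: [0.46, -0.1791, 0.0071]
orientation: [-180.0, 0.1, -168.7]
force: [1.6, -0.0, 6.7]
opening: 0.0005
17.85 holder mm [15.2 -0.6  7.1] F [ 1.56 -0.05  6.68] [-1.7995e+02  1.4000e-01 -1.6868e+02] 0.0005 q [  2.  17. -36.   0. -37.  10.]
```

View pics/s12.png

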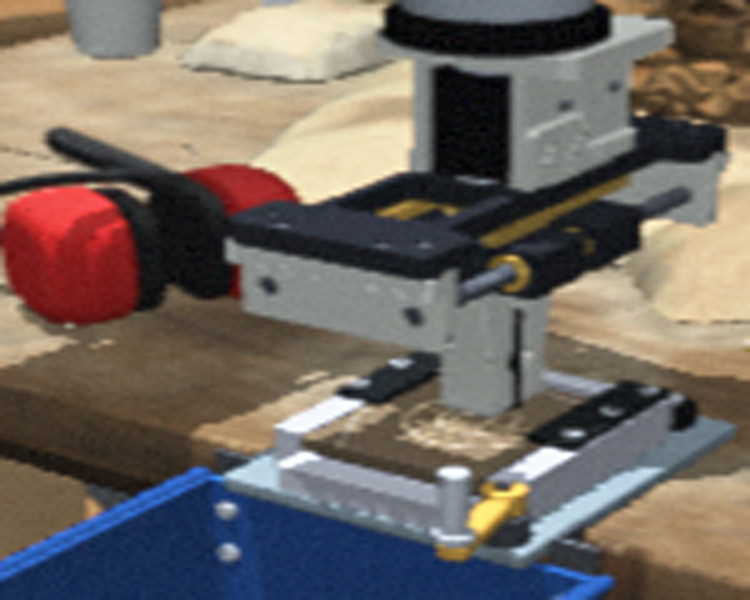

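```bash
python3 -m jog '0 0 0 0.06 0 0 -1;0 0 0 0.06 0 0 -1;0 0 0 0.06 0 0 -1;0 0 0 0.06 0 0 -1;0 0 0 0 0 0 -1';python3 st.py; python3 look.py pics/s13.png
```

```text
clock: 18.52
tool_pos: [0.4505, -0.181, 0.0071]
orientation: [-180.0, 0.1, -168.7]
force: [1.4, -0.2, 6.4]
opening: 0.0003
18.525 holder mm [ 5.5 -0.6  7.1] F [ 1.44 -0.24  6.36] [-1.7995e+02  1.4000e-01 -1.6868e+02] 0.0003 q [  1.  16. -37.   0. -37.  10.]
```

View pics/s13.png

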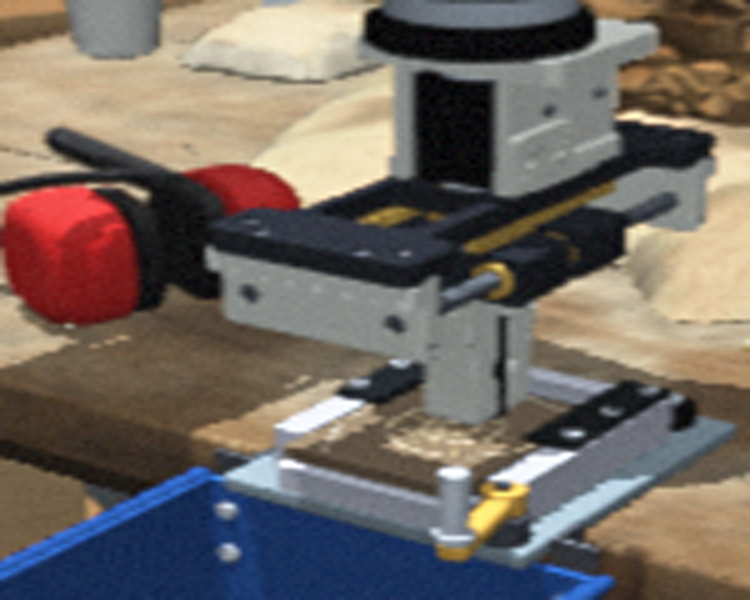

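```bash
python3 -m jog '0 0 0 0.07 0 0 -1;0 0 0 0.07 0 0 -1;0 0 0 0.07 0 0 -1;0 0 0 0.07 0 0 -1;0 0 0 0.07 0 0 -1;0 0 0 0 0 0 -1';python3 st.py; python3 look.py pics/s14.png
```

```text
clock: 19.32
tool_pos: [0.4368, -0.1837, 0.0072]
orientation: [-180.0, 0.1, -168.7]
force: [1.1, 0.4, 6.4]
opening: 0.0006
19.325 holder mm [-8.5 -0.6  7.2] F [1.08 0.38 6.42] [-1.7995e+02  1.4000e-01 -1.6868e+02] 0.0006 q [  1.  15. -38.   0. -36.  10.]
```

View pics/s14.png

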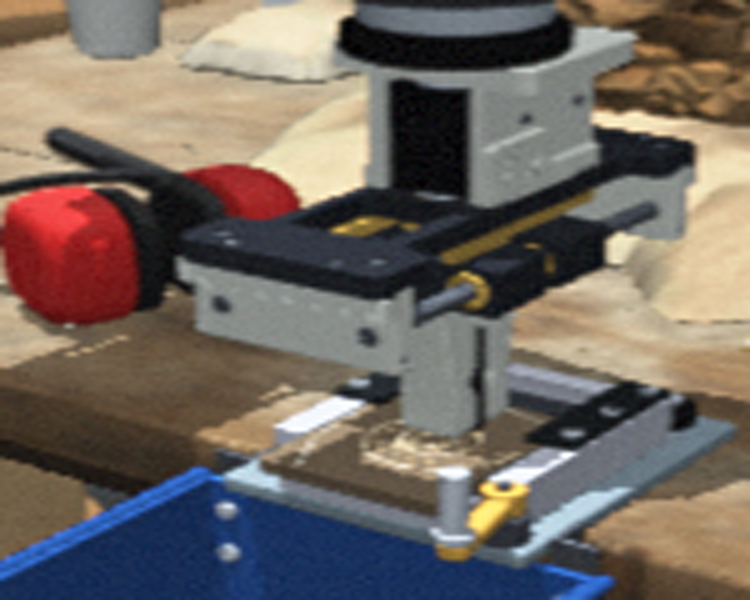

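```bash
python3 -m jog '0 0 0 0.07 0 0 -1;0 0 0 0.07 0 0 -1;0 0 0 0.07 0 0 -1;0 0 0 0.07 0 0 -1;0 0 0 0.07 0 0 -1;0 0 0 0 0 0 -1';python3 st.py; python3 look.py pics/s15.png
```

```text
clock: 20.12
tool_pos: [0.423, -0.1865, 0.0071]
orientation: [-180.0, 0.1, -168.7]
force: [0.8, 0.7, 6.4]
opening: 0.0004
20.125 holder mm [-22.5  -0.6   7.1] F [0.82 0.66 6.35] [-1.7995e+02  1.3000e-01 -1.6868e+02] 0.0004 q [  1.  14. -40.   0. -36.  11.]
```

View pics/s15.png

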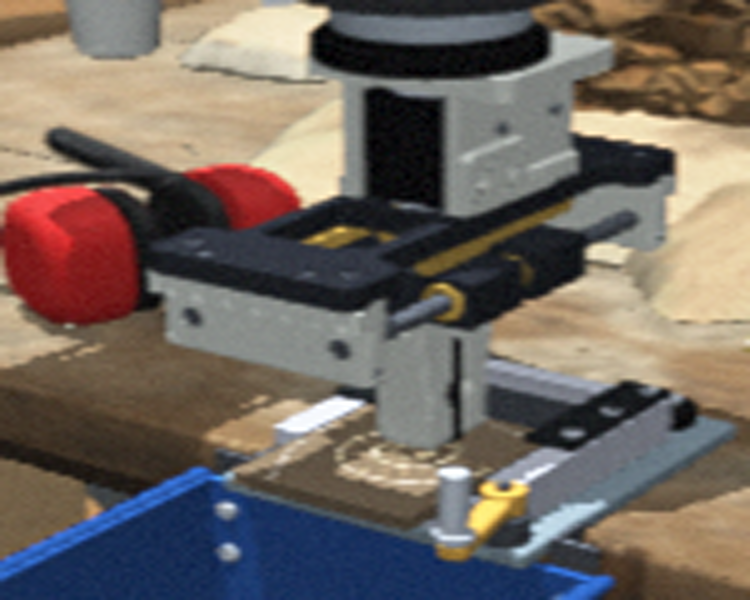

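```bash
python3 -m jog '0 0 0 0.07 0 0 -1;0 0 0 0.07 0 0 -1;0 0 0 0.07 0 0 -1;0 0 0 0.07 0 0 -1;0 0 0 0 0 0 -1';python3 st.py;python3 -m jog '0 0 0 0.07 0 0 -1;0 0 0 0.07 0 0 -1;0 0 0 0 0 0 -1'; python3 look.py pics/s16.png
```

```text
clock: 20.8
tool_pos: [0.4121, -0.1887, 0.0071]
orientation: [-180.0, 0.1, -168.7]
force: [-0.6, -0.1, 6.4]
opening: 0.0003
20.8 holder mm [-33.7  -0.6   7.1] F [-0.64 -0.1   6.44] [-1.7995e+02  1.4000e-01 -1.6868e+02] 0.0003 q [  0.  13. -41.   0. -35.  11.]
clock: 21.18
tool_pos: [0.4066, -0.1898, 0.0071]
orientation: [-179.9, 0.1, -168.7]
force: [-0.0, 1.3, 5.6]
opening: 0.0006
```

View pics/s16.png

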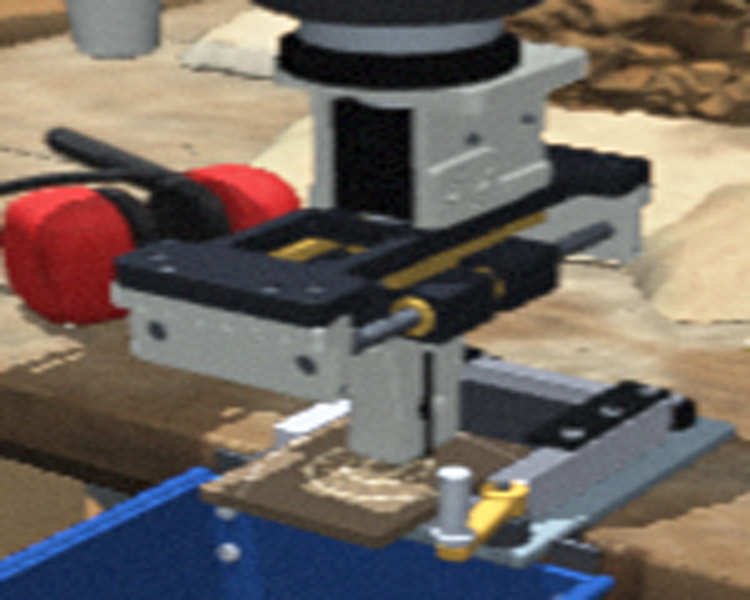

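```bash
python3 -m jog '0 0 0 0.05 0 0 -1;0 0 0 0.05 0 0 -1;0 0 0 0 0 0 -1';python3 st.py;python3 -m jog '0 0 0 0.05 0 0 -1;0 0 0 0.05 0 0 -1;0 0 0 0 0 0 -1'; python3 look.py pics/s17.png
```

```text
clock: 21.6
tool_pos: [0.4027, -0.1906, 0.0071]
orientation: [-179.9, 0.1, -168.7]
force: [0.7, -0.0, 6.2]
opening: 0.0001
21.6 holder mm [-43.2  -0.6   7.1] F [ 0.65 -0.    6.2 ] [-1.7995e+02  1.4000e-01 -1.6868e+02] 0.0001 q [  0.  13. -42.   0. -35.  11.]
clock: 21.98
tool_pos: [0.3987, -0.1913, 0.0071]
orientation: [-180.0, 0.1, -168.7]
force: [0.3, 0.2, 7.0]
opening: 0.0005
```

View pics/s17.png

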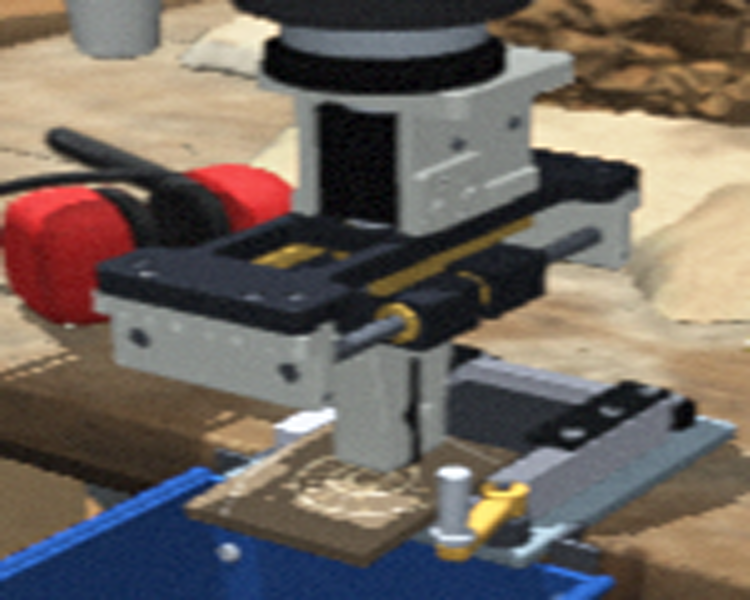

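```bash
python3 -m jog '0 0 0 0.06 0 0 -1;0 0 0 0.06 0 0 -1;0 0 0 0 0 0 -1';python3 st.py;python3 -m jog '0 0 0 0 0 -1 -1;0 0 0 0 0 -1 -1;0 0 0 0 0 -0.5 -1;0 0 0 0 0 0 -1;0 0 0 0 0 0 -1;0 0 0 0 0 0 -1'; python3 look.py pics/s18.png
python3 - <<'E'
from plant import vision
import cv2
p,d=vision.snapshot("top");cv2.imwrite("pics/t18.png",cv2.resize(p[230:400,270:420,::-1],None,fx=3.5,fy=3.5))
E
```

```text
clock: 22.4
tool_pos: [0.3937, -0.1923, 0.0069]
orientation: [-180.0, 0.1, -168.7]
force: [0.2, -0.8, 5.4]
opening: 0.0006
22.4 holder mm [-52.4  -0.5   6.9] F [ 0.23 -0.75  5.4 ] [-1.7996e+02  1.1000e-01 -1.6869e+02] 0.0006 q [ -0.  12. -43.   0. -35.  11.]
clock: 23.15
tool_pos: [0.3919, -0.1921, 0.1053]
orientation: [180.0, -0.1, -168.7]
force: [-0.6, 0.3, -0.9]
opening: 0.0004
```

View pics/s18.png

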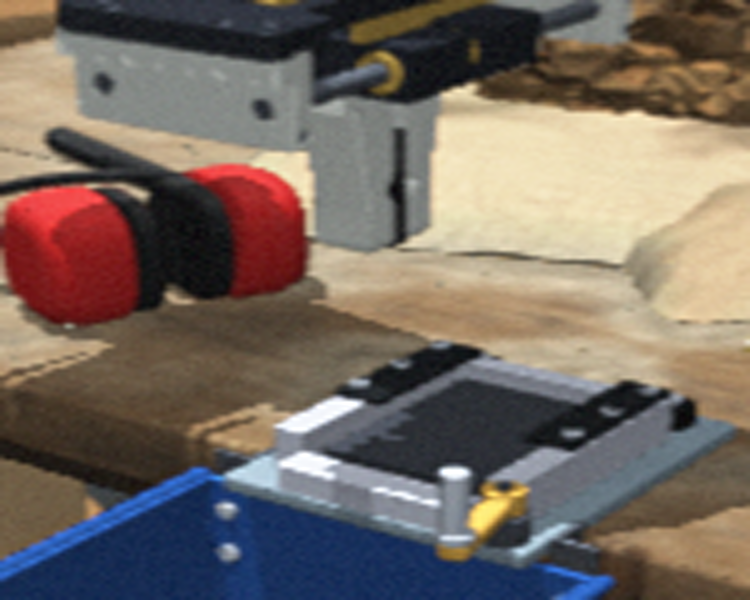

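View pics/t18.png

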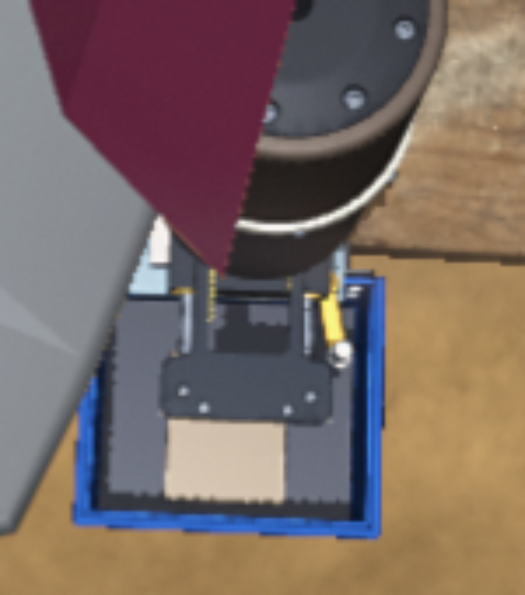

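```bash
python3 -m jog '0 0 0 -1 0 -0.5 -1;0 0 0 -1 0 -0.5 -1;0 0 0 -1 0 0 -1;0 0 0 -1 0 0 -1;0 0 0 0 0 0 -1;0 0 0 0 0 0 -1;0 0 0 0 0 0 -1;0 0 0 0 0 0 -1'
python3 - <<'E'
from h import *
from st import H
from plant import nets,ctrl
p,d=vision.snapshot("top");cv2.imwrite("pics/t19.png",cv2.resize(p[230:400,270:420,::-1],None,fx=3.5,fy=3.5))
for t in ["slab","keeper_post"]:
    print(t,[(np.round(H(r["location"]),4).tolist(),round(r["score"],2)) for r in nets.boxes_of(t,"top")[:3]])
print(ctrl.get_obs()["clock"],ctrl.get_obs()["force"],ctrl.get_obs()["qvel"].round(2))
E
```

```text
clock: 24.25
tool_pos: [0.5491, -0.161, 0.1467]
orientation: [-180.0, 0.0, -168.7]
force: [-0.0, -1.1, -0.2]
opening: 0.0007
slab [([-0.1246, 0.0031, -0.0807], 0.64)]
keeper_post [([-0.0716, -0.0472, 0.0298], 0.44)]
24.4 [ 0.21016823 -0.24719033  0.38244839] [ 0.1   0.18  0.19 -0.   -0.11  0.02]
```

View pics/t19.png

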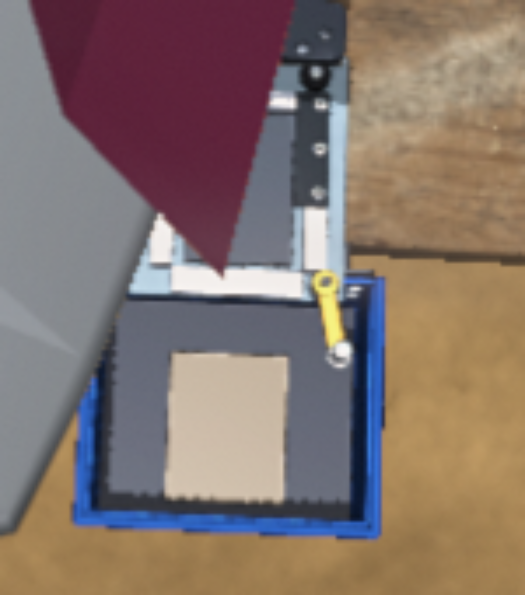

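```bash
python3 -c "
from plant import ctrl
print(ctrl.close_job())"
```

```text
the job is handed in; nothing more can be done
None
```

I pinched the keeper by its post and swung it to roughly 1.6–1.7 rad, judged from the pictures and the post's path. I then pressed the closed fingertips on the slab and dragged it about 72 mm out. When I lifted away, it tipped over the edge into the catch box.

- **Press force:** the drag ran at about 5.5–7 N. While finding contact I went a few steps too far and the press peaked at about 13–14 N in total. That is under the 18 N limit, and I backed off before dragging.
- **Last checks:** the slab lies flat and upside down in the box, about 8 mm from the box centre in x and 3 mm in y. The keeper is still aside. The arm is clear with wrist force near zero, about 24 s in. The ear muffs looked unmoved in the scene pictures. I did not measure the tray and vial again, but the arm stayed well clear of them.
- **Disagreements:** the reported TCP height was about 21 mm below the visible fingertips. I corrected for this using the depth image and the felt contact. The network's last position for `keeper_post` fell on the middle of the bar rather than the post, so I relied on the picture for that.

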